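# Screw the blue hose elbow home in its clamped port

## Task

The blue hose elbow has been started by hand in its clamped brass port. Take it by its thumb wing and screw it in clockwise (seen from above) until it stiffens and its barbed spout points along the green line on its clamp's foot; do not wind it well past the line. Let go of it, and leave the white elbow as it is.

Things in the scene. Friction and masses are not known exactly. Their poses are not given: they have to be found in the camera images.
- blue_elbow (a joint): Turn of the blue plastic elbow in its port, rad, about a vertical axis, growing clockwise seen from above. Starts at 0 to 0.3; at 1.30 the spout points along the green line and the seal is tight; the thread ends at 1.75. It takes 0.11 N m at first, rising steadily to 0.19 N m at the line; stays where it is left. Sinks 1.2 mm per rad.
- blue_grip (a point): Point on the blue elbow's turning axis, in its thumb wing, 112 mm above the table; turns with it. x: the way the spout points; z: up. Wing: upright tab, 34 mm along x, 14 mm thick along y, from 26 mm below to 20 mm above here; grip across y. Below it: round body 28 mm across and 13 mm thick spout (axis 36 mm below here, 54 mm long). Its clamp is fixed, with a grey foot 120 mm across.
- blue_mark (a point): Point on the green line on the grey foot of the blue elbow's clamp, 50 mm out from the turning axis, 13 mm above the table. The line, 30 mm long and 10 mm wide, runs straight out from the axis. The other two clamps have the same line, which does not count.
- white_barb (a point): Tip of the spout of the white elbow, 54 mm from its turning axis, 74 mm above the table. Same shape as the blue one, in the same kind of clamp; it turns easily and is to be left alone. A third clamp holds a port with a red cap, a bystander too.

How it is judged:
By the outcome, as a careful person would: the job done as asked, in the order asked, and still so for the second after the job is handed in, with the robot touching nothing.
It also fails if it takes over 35 s, if anything falls off the work surface, if the arm or the gripper's body presses on something with over 40 N, if the wrist force passes 120 N, or if a joint passes its speed limit or range.

## Robot

A 6-joint arm with a two-finger parallel gripper is mounted at the origin on the work surface. World frame = base frame: x ahead of the robot, y to its left, z up, the work surface at z = 0. Lengths are in mm, angles in rad, forces in N, time in s.
With the tool pointing down it reaches from about 350 to 875 mm from the base axis. Payload 4.2 kg.
Tool frame: the origin (TCP) lies at the very end of the fingers, on their centre line; the grasp point (between the pads) lies 19 mm behind it (arm.tcp_to_grasp is the x of the grasp point in the tool frame, in mm); x points along the fingers, z is the direction in which the jaws open and shut, and the axes are right-handed (so a half turn about x gives the same grasp; the last joint's range is limited). The gripper opens to 85 mm and grips with 20 to 120 N. Pads are 22 mm wide; open, the fingers measure 114 mm over their backs; the gripper's body (76 mm by 85 mm) begins 54 mm behind the grasp point. The pads swing forward as they close: fully open they stand 13 mm farther back than shut.
Start: joints at [0.259, 0.385, 0.008, 0, -1.194, -0.259], TCP at [624.979, 0.025, 231.312] pointing down, gripper open.
Joint ranges: [-3.14, 3.14], [-1.21, 2.06], [-1.07, 1.41], [-3.16, 2.05], [-2.99, -0.16], [-3.1, 3.1]. Speed limits (rad/s): [2.79, 2.79, 3.14, 3.14, 3.14, 3.14].

## Interface

Orientations are given as a unit quaternion [x, y, z, w].
In Python, from bench import status, get_image, job, arm gives the robot as it stands.
- The arm moves only by the tool apply_moves, never from a script. Its argument "targets" is text: rows parted by semicolons, each of 5 numbers parted by spaces: the shift along the tool's x, y, z in mm, then the turn about the tool's x in degrees, then the gripper's target within -1 to 1 (shut at 1, half-way at 0, fully open at -1). In form: dx dy dz spin hand; .... A call has 1 to 10 rows; each row is the pose to reach, as a shift and turn from the pose commanded when the call began, along the tool's axes at that moment; what a row does not reach only later rows make up. A row lasts 1/12 s, in which the tool goes at most 41.7 mm and 7.16 degrees, less where a joint would pass 70% of its speed; a pose out of reach is approached as far as the arm can. A call with a gripper value outside its range is refused whole. The fingers move at their own pace and stop on an object; the grip force is fixed at half the most. Time passes only in rows, so rows that repeat a pose let the fingers close. It gives the time, the measured TCP pose, the force and the opening at its end, in the units of the state.
- status.read_state(): the state, without advancing time (a new reading comes with each control period).
- get_image(name): name is "scene" or "side" or "wrist"; returns a dict with "img" (480x640x3 uint8, red, green, blue), "mtx" (3x3 intrinsics, pixels), "world_from_camera" (4x4, takes a point from camera to world coordinates). Camera axes: x right, y down, z forward; pixel columns grow to the right and rows downward; lengths in mm; the calibration is good to about 2 mm. A picture is of the moment at which its call begins. There is no depth.
- job.job_done(): hands the job in, once; it reports no verdict.
The state is a dict: "clock": time; "joints": joint angles; "joint_vel": joint speeds; "joint_efforts": joint torques, N m; "position": TCP position; "ee_rot": TCP orientation; "contact_force": force on the tool from outside, world axes, zero at the start; "wrist_torque": the same for the moment, N m; "gripper_width": finger opening in mm.
Only numpy, scipy, OpenCV 4.12 (cv2) and the standard library are available. Lean on these libraries where they do the work, as an engineer would, in place of code of your own. Each camera call takes 0.05 s, during which the arm holds its last target.

## Working session

There is one attempt and no reset: what is moved stays moved. The work goes in short steps, Python scripts to look and compute and a tool call to move; the robot and the scene stay as the last step left them, time stands still between calls to the robot, and variables do not carry over. Pictures are saved under pics/ and viewed, and the job is handed in when it is done.

Besides the shell and the picture viewer there is one more tool, called by a JSON object that holds its "op" and its "data", one argument or row to a line. apply_moves: Moves the arm, as the interface text tells. Its arguments: {"type":"object","properties":{"targets":{"type":"string"}},"required":["targets"]}

```bash
mkdir -p pics; python3 - <<'E'
from bench import status,get_image
import cv2
print(status.read_state())
for n in("scene","side","wrist"):
    d=get_image(n);cv2.imwrite(f"pics/{n}0.png",d["img"][:,:,::-1]);print(n,d["mtx"].tolist(),d["world_from_camera"].round(3).tolist())
E
```

```text
{'clock': 0.0, 'joints': array([ 2.58632907e-01,  3.85577229e-01,  6.63021179e-03, -4.93552396e-04,
       -1.19400172e+00, -2.58610899e-01]), 'joint_vel': array([-1.78214264e-03,  5.52139137e-04,  1.04412452e-03,  5.65583492e-05,
       -1.61329760e-04,  1.03896258e-03]), 'joint_efforts': array([-9.55001960e-04, -3.92286408e+01,  1.88399577e+01,  4.18616563e+00,
       -4.72148502e-03,  8.27910434e-07]), 'position': array([6.24418787e+02, 3.87608371e-02, 2.30211630e+02]), 'ee_rot': array([-7.06329188e-01,  9.44279718e-05,  7.07883514e-01,  1.87687723e-05]), 'contact_force': array([-0.27472402, -0.51828994, -0.39167584]), 'wrist_torque': array([ 0.02621119, -0.02645015,  0.00728117]), 'gripper_width': 85.52731786015684}
scene [[455.1135155465864, 0.0, 322.39829605749696], [0.0, 455.1135155465864, 246.02693196163906], [0.0, 0.0, 1.0]] [[0.766, 0.517, -0.382, 891.672], [0.642, -0.609, 0.466, -388.308], [0.008, -0.602, -0.798, 763.931], [0.0, 0.0, 0.0, 1.0]]
side [[459.7147427625365, 0.0, 314.3801191228648], [0.0, 459.7147427625365, 243.97383961306147], [0.0, 0.0, 1.0]] [[-0.799, -0.313, 0.513, 141.53], [-0.601, 0.43, -0.673, 562.386], [-0.01, -0.847, -0.532, 557.901], [0.0, 0.0, 0.0, 1.0]]
wrist [[335.5322006495544, 0.0, 318.4873922424249], [0.0, 335.5322006495544, 238.1665659742767], [0.0, 0.0, 1.0]] [[-1.0, 0.001, -0.001, 624.431], [0.0, 0.952, 0.307, -78.388], [0.002, 0.307, -0.952, 372.271], [0.0, 0.0, 0.0, 1.0]]
```

View pics/scene0.png

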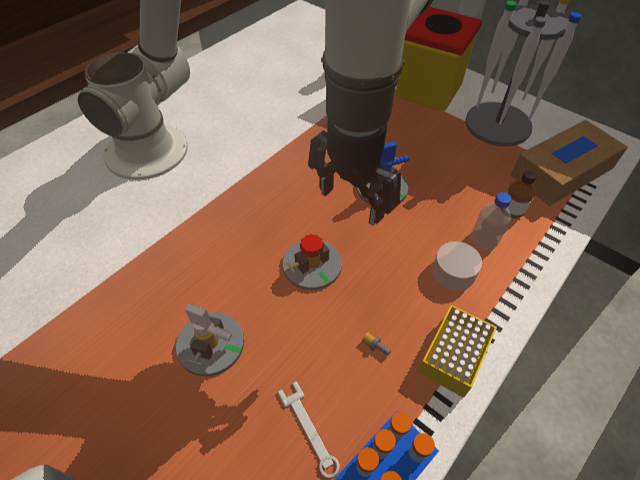

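View pics/side0.png

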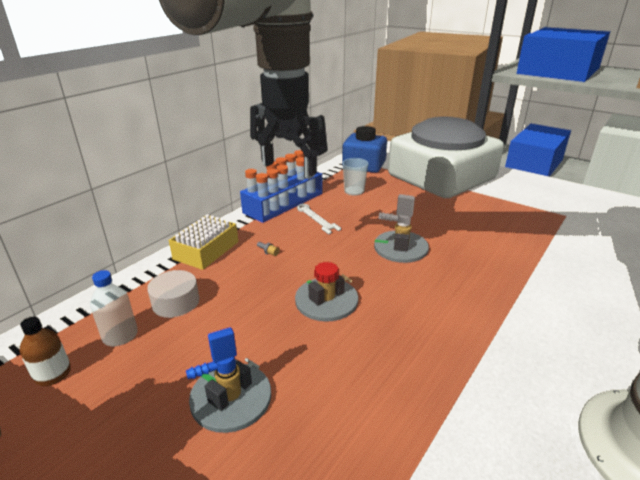

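View pics/wrist0.png

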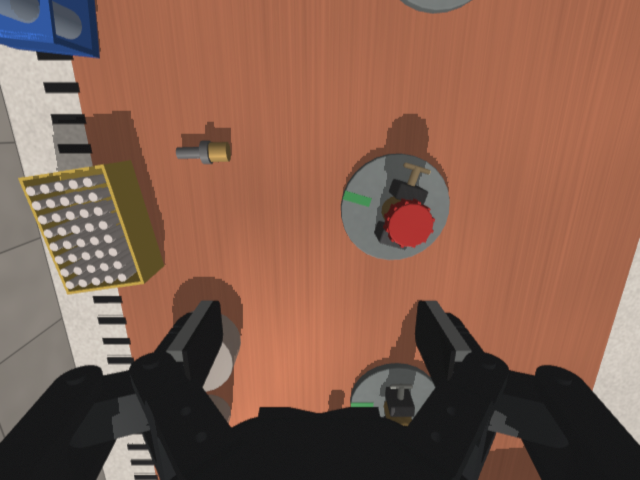

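The blue elbow is in the side view near (225,375), with its spout pointing left to (195,371) and the green line near (208,378). White is at (400,230) and red at (325,290).

```bash
python3 - <<'E'
import cv2
a=cv2.imread("pics/side0.png")[310:440,170:290];b=cv2.imread("pics/scene0.png")[130:215,340:420]
cv2.imwrite("pics/z1.png",cv2.resize(a,None,fx=4.5,fy=4.5,interpolation=cv2.INTER_CUBIC))
cv2.imwrite("pics/z2.png",cv2.resize(b,None,fx=6,fy=6,interpolation=cv2.INTER_CUBIC))
E
```

```text
(no output)
```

View pics/z1.png

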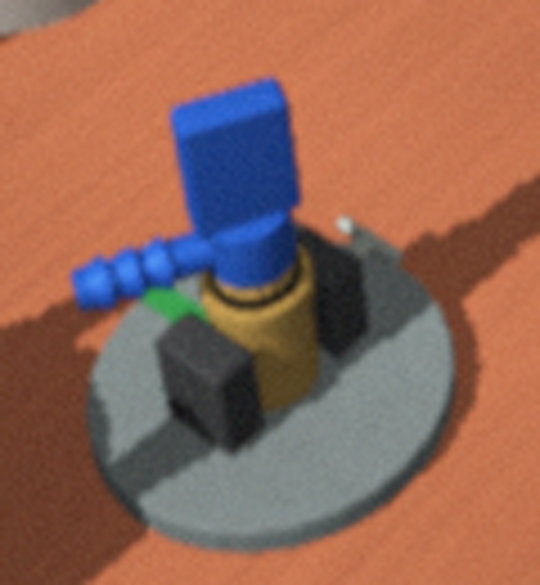

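View pics/z2.png

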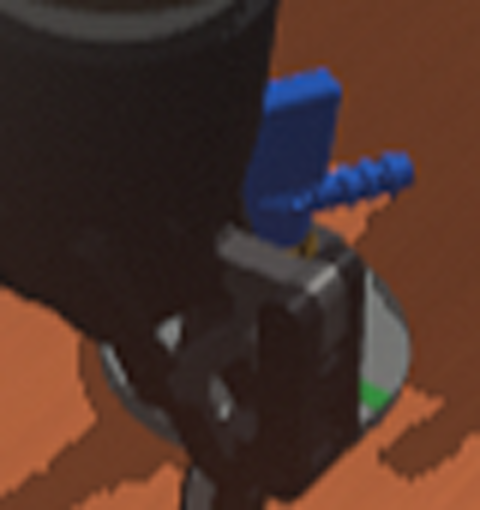

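```bash
cat > h.py <<'E'
import numpy as np,cv2
from bench import status,get_image
def at(d,uv,z):
    M=np.array(d["world_from_camera"]);r=M[:3,:3]@np.linalg.inv(d["mtx"])@[uv[0],uv[1],1];o=M[:3,3]
    return (o+r*(z-o[2])/r[2])
def proj(d,p):
    M=np.linalg.inv(d["world_from_camera"]);q=np.array(d["mtx"])@(M[:3,:3]@p+M[:3,3]);return q[:2]/q[2]
E
python3 - <<'E'
from h import *
d=get_image("side");f=lambda u,v:(170+u/4.5,310+v/4.5)
print("wing",at(d,f(230,97),132));t=at(d,f(92,288),76);print("tip",t)
print("mark",at(d,f(172,302),13))
P=[f(*p) for p in [(90,390),(453,365),(148,522),(260,535),(400,470),(130,310)]]
Q=np.array([at(d,p,13) for p in P])
A=np.c_[2*Q[:,:2],np.ones(len(Q))];s=np.linalg.lstsq(A,(Q[:,:2]**2).sum(1),rcond=None)[0];print(s[:2],(s[2]+s[0]**2+s[1]**2)**.5)
d=get_image("scene");f=lambda u,v:(340+u/6,130+v/6)
print("tip",at(d,f(405,168),76),"wing right end",at(d,f(325,80),132),"mark",at(d,f(373,392),13))
E
```

```text
wing [520.78217568 273.41136191 132.        ]
tip [542.67797538 318.40314957  76.        ]
mark [568.33095114 274.38350872  13.        ]
[518.08350587 277.59713063] 59.12098915950476
tip [549.47957266 323.27471321  76.        ] wing right end [530.84677283 285.04956318 132.        ] mark [577.85601183 276.64208263  13.        ]
```

{"op": "apply_moves", "data": {
  "targets": "0 -35 13 4 -1;0 -70 26 8 -1;0 -105 40 12 -1;0 -140 53 16 -1;0 -175 67 20 -1;0 -210 80 24 -1;0 -240 92 27 -1;0 -275 105 30 -1;0 -275 105 30 -1;0 -275 105 30 -1"
}}

```text
clock: 1.08
position: [519.1, 276.7, 231.1]
ee_rot: [-0.683, 0.182, 0.683, 0.182]
contact_force: [0.2, -0.0, 1.2]
gripper_width: 85.7
```

```bash
python3 - <<'E'
from h import *
d=get_image("wrist");cv2.imwrite("pics/w1.png",d["img"][:,:,::-1]);s=status.read_state();print(s["position"],s["joints"],s["ee_rot"])
np.save("w1.npy",d,allow_pickle=True)
E
```

```text
[519.54791465 275.57207793 231.14242503] [ 7.62865024e-01  3.22487440e-01 -8.59787879e-02  1.95100142e-05
 -1.16284443e+00 -1.28460033e+00] [-0.68309442  0.18253218  0.68327279  0.18221499]
```

View pics/w1.png

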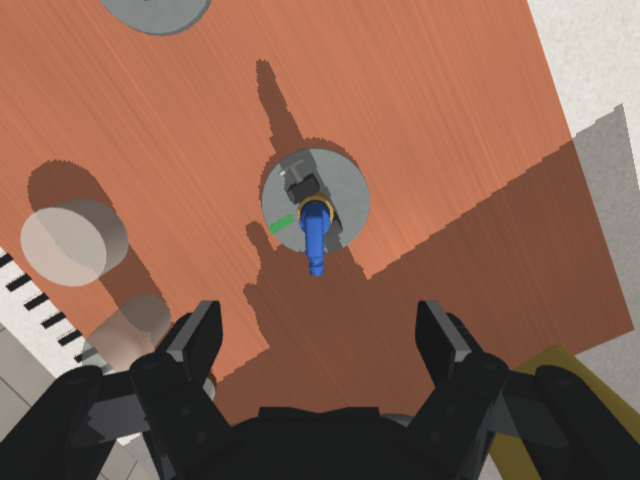

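```bash
python3 - <<'E'
import cv2
a=cv2.imread("pics/w1.png")[140:290,250:380]
cv2.imwrite("pics/z3.png",cv2.resize(a,None,fx=4,fy=4,interpolation=cv2.INTER_CUBIC))
from h import *
d=np.load("w1.npy",allow_pickle=True).item()
for z in(132,112,76,13):print(z,proj(d,np.array([519,275,z])))
img=d["img"].astype(int);g=(img[:,:,1]>img[:,:,0]+50)&(img[:,:,1]>img[:,:,2]+40);ys,xs=np.nonzero(g)
print(len(xs),xs.mean(),ys.mean(),at(d,(xs.mean(),ys.mean()),13))
E
```

```text
132 [316.95569432 237.17609894]
112 [317.06704299 229.67301924]
76 [317.23260217 218.51703811]
13 [317.44780862 204.01564289]
214 280.88317757009344 223.4532710280374 [565.2239913  273.85841389  13.        ]
```

View pics/z3.png

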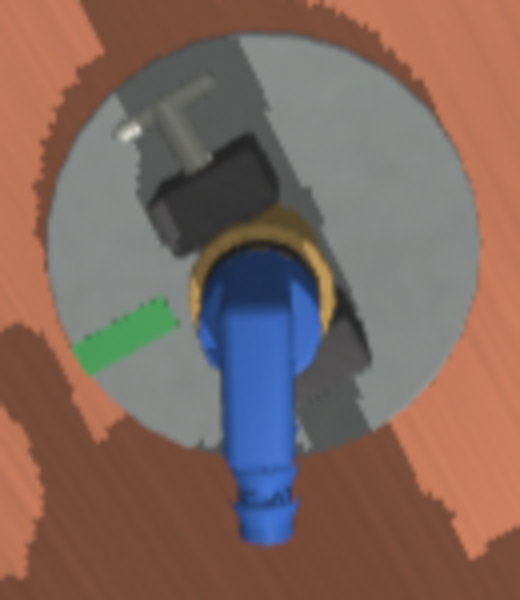

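```bash
python3 - <<'E'
from h import *
d=np.load("w1.npy",allow_pickle=True).item()
f=lambda u,v:(250+u/4,140+v/4)
a=at(d,f(259,388),132);b=at(d,f(264,244),13);print(a,b)
p=at(d,f(260,310),132);q=at(d,f(262,466),132);print("wing dir",np.degrees(np.arctan2(*(q-p)[1::-1])),np.linalg.norm(q-p))
t=at(d,f(266,540),78);print("tip",t)
img=d["img"].astype(int);g=(img[:,:,1]>img[:,:,0]+50)&(img[:,:,1]>img[:,:,2]+40);ys,xs=np.nonzero(g)
m=np.array([at(d,(x,y),13)[:2] for x,y in zip(xs,ys)]);c=m.mean(0)
u=np.linalg.svd(m-c)[2][0];print("mark",c,"line dir",np.degrees(np.arctan2(u[1],u[0]))%180)
for ax in(a,b):
  for w in(t[:2],c): v=w-ax[:2];print(np.degrees(np.arctan2(v[1],v[0])),np.hypot(*v))
R=[[1,0],[0,1]]
from scipy.spatial.transform import Rotation as Ro
M=Ro.from_quat(status.read_state()["ee_rot"]).as_matrix();print(M.round(3))
E
```

```text
[520.37372613 274.05241748 132.        ] [518.70455457 271.32007721  13.        ]
wing dir 60.72084412272449 30.878061990335958
tip [547.13809975 322.5890582   78.        ]
mark [565.25195987 273.86362382] line dir 179.76957753600635
61.126508382187346 55.4268634160687
-0.24103033553910874 44.87863084554988
60.98744760976067 58.62571878867785
3.127772438369539 46.616848556831805
[[-0.    -0.498 -0.867]
 [-0.    -0.867  0.498]
 [-1.     0.     0.   ]]
```

{"op": "apply_moves", "data": {
  "targets": "35 1.3 -1.3 -1 -1;70 1.3 -1.3 -1 -1;105 1.3 -1.3 -1 -1;125 1.3 -1.3 -1 -1;136 1.3 -1.3 -1 -1;136 1.3 -1.3 -1 -1;136 1.3 -1.3 -1 0.3"
}}

```text
clock: 1.72
position: [521.4, 272.8, 95.9]
ee_rot: [0.685, -0.177, -0.684, -0.177]
contact_force: [0.7, 0.2, 0.8]
gripper_width: 75.2
```

```bash
python3 - <<'E'
from h import *
d=get_image("wrist");cv2.imwrite("pics/w2.png",d["img"][:,:,::-1]);s=status.read_state();print(s["position"],s["gripper_width"],s["contact_force"])
d=get_image("side");cv2.imwrite("pics/s2.png",d["img"][:,:,::-1])
E
```

```text
[521.8004987  273.41977934  96.85309905] 68.88569010743853 [-0.5723193   0.30851019 -1.04725971]
```

View pics/w2.png

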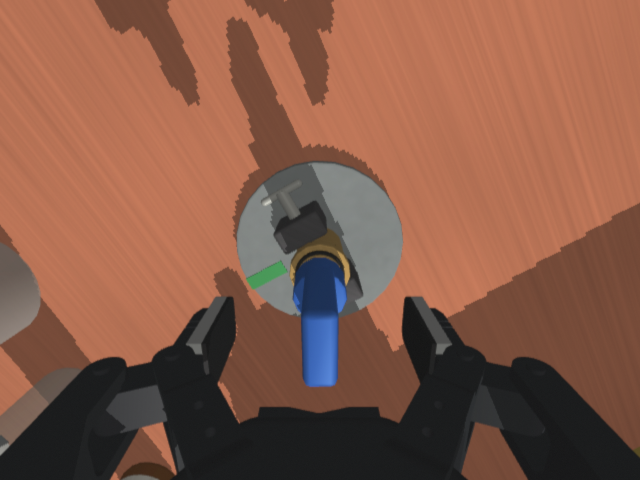

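View pics/s2.png

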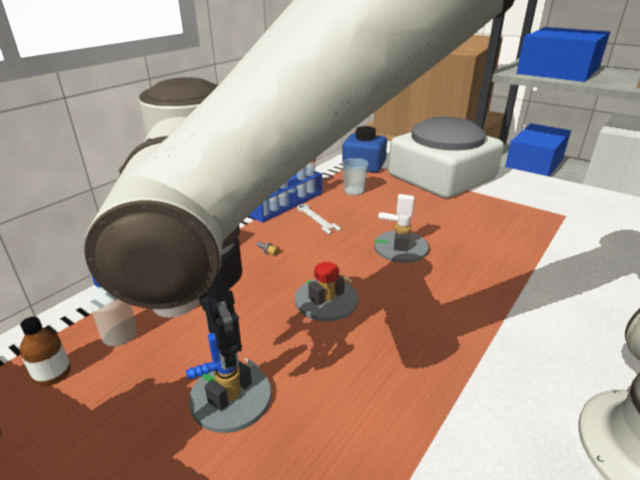

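The wing, at column 319–320, is centred between the pads (235 and 403). Next I close the gripper.

{"op": "apply_moves", "data": {
  "targets": "0 0 0 0 1;0 0 0 0 1;0 0 0 0 1;0 0 0 0 1;0 0 0 0 1;0 0 0 0 1;0 0 0 0 1;0 0 0 0 1;0 0 0 0 1;0 0 0 0 1"
}}

```text
clock: 2.65
position: [521.0, 273.4, 96.1]
ee_rot: [0.685, -0.177, -0.684, -0.177]
contact_force: [0.6, -1.7, 5.4]
gripper_width: 13.1
```

```bash
python3 - <<'E'
from h import *
d=get_image("wrist");cv2.imwrite("pics/w3.png",d["img"][:,:,::-1]);s=status.read_state();print(s["position"],s["gripper_width"],s["contact_force"],s["wrist_torque"])
E
```

```text
[521.06731039 273.38774934  96.12314557] 13.13626629098808 [ 1.42514966 -1.04566474  4.67949022] [-0.49468351 -0.24456147  0.11427801]
```

View pics/w3.png

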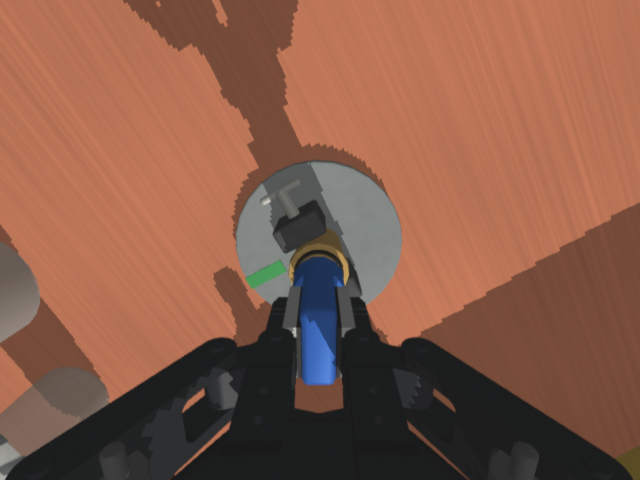

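The wing is held at 13 mm opening. I'll turn 50° with a little sink, then check.

{"op": "apply_moves", "data": {
  "targets": "0.1 0 0 5 1;0.2 0 0 10 1;0.3 0 0 15 1;0.4 0 0 20 1;0.5 0 0 25 1;0.6 0 0 30 1;0.7 0 0 35 1;0.8 0 0 40 1;0.9 0 0 45 1;1.0 0 0 50 1"
}}

```text
clock: 3.53
position: [520.9, 273.9, 95.1]
ee_rot: [0.545, -0.45, -0.545, -0.451]
contact_force: [-0.7, -0.2, 5.9]
gripper_width: 13.4
```

```bash
python3 - <<'E'
from h import *
for n in("scene","side","wrist"):
    d=get_image(n);cv2.imwrite(f"pics/{n}4.png",d["img"][:,:,::-1])
np.save("w4.npy",d,allow_pickle=True)
s=status.read_state();print(s["position"],s["ee_rot"],s["gripper_width"],s["contact_force"],s["wrist_torque"])
E
```

```text
[520.84622763 273.84069098  95.08656183] [ 0.54560495 -0.44926515 -0.54546005 -0.45049905] 13.174383388381115 [0.48275214 0.21677195 5.8483575 ] [-0.16271499  0.09279589 -0.04379894]
```

View pics/wrist4.png

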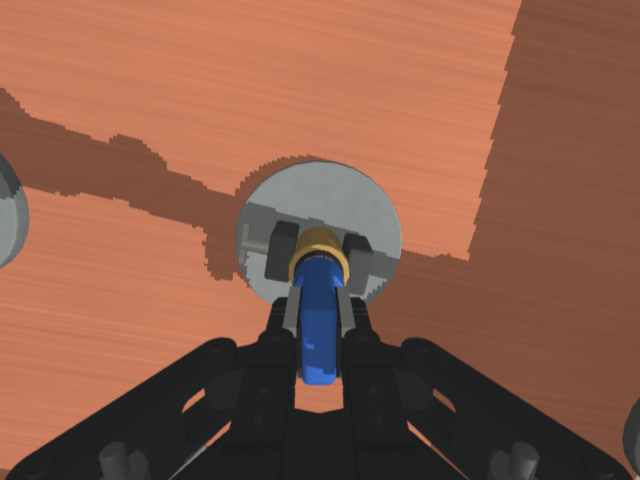

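View pics/side4.png

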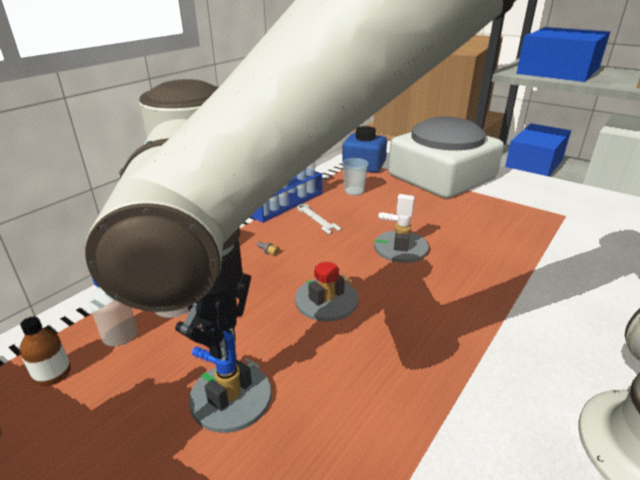

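View pics/scene4.png

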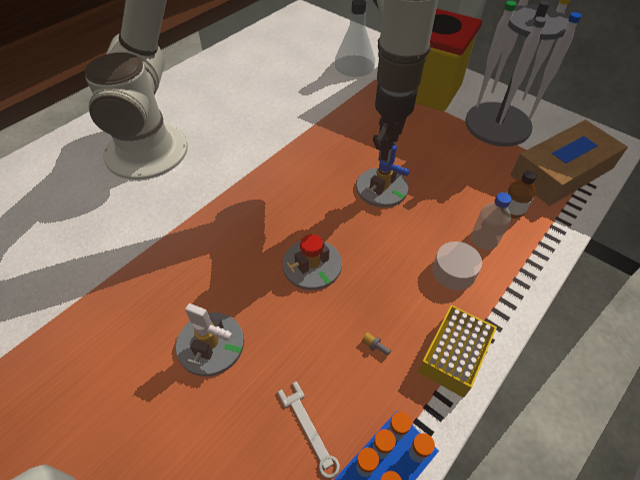

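The elbow has followed the gripper: in the scene view its spout is at (398,168) and the green line at (398,195). I'll refine how much turn is left.

```bash
python3 - <<'E'
from h import *
from scipy.spatial.transform import Rotation as Ro
def mk(img,d,roi,nm):
  img=img.astype(int);g=(img[:,:,1]>img[:,:,0]+35)&(img[:,:,1]>img[:,:,2]+25)
  ys,xs=np.nonzero(g);k=(xs>roi[0])&(xs<roi[1])&(ys>roi[2])&(ys<roi[3]);m=np.array([at(d,(x,y),13)[:2] for x,y in zip(xs[k],ys[k])])
  c=m.mean(0);w,v=np.linalg.eigh(np.cov((m-c).T));u=v[:,1];print(nm,len(m),c,(np.degrees(np.arctan2(u[1],u[0]))+90)%180-90,np.sqrt(12*w))
rd=lambda n:cv2.imread(n)[:,:,::-1]
d=get_image("scene");mk(rd("pics/scene4.png"),d,(380,415,180,215),"scene")
d1=np.load("w1.npy",allow_pickle=True).item();mk(d1["img"],d1,(250,300,200,250),"w1")
# w2/w3 pose: camera of current orientation rotated; approximate from w4 by rotating -50 about tool axis
d4=np.load("w4.npy",allow_pickle=True).item();M=np.array(d4["world_from_camera"]).copy()
R=Ro.from_euler('z',50,degrees=True).as_matrix();c=np.array([520.85,273.84,0])
M2=M.copy();M2[:3,:3]=R@M[:3,:3];M2[:3,3]=R@(M[:3,3]-c)+c+[0.2,-.4,1]
mk(rd("pics/w3.png"),dict(mtx=d4["mtx"],world_from_camera=M2),(230,300,250,300),"w3")
T=Ro.from_quat(status.read_state()["ee_rot"]).as_matrix();v=-T[:,1];print("tool wing dir",np.degrees(np.arctan2(v[1],v[0])),v)
a=rd("pics/scene4.png")[130:215,340:430,::-1];cv2.imwrite("pics/z4.png",cv2.resize(a,None,fx=6,fy=6,interpolation=cv2.INTER_CUBIC))
E
```

```text
scene 44 [567.62000884 275.32668101] 1.7269545335863654 [10.3309871  31.20379784]
w1 234 [565.38274379 273.85884166] 0.5970300899435586 [10.1191415  29.58810255]
w3 516 [564.72526527 273.49988971] -0.17588040024486418 [10.11892029 29.45060525]
tool wing dir 10.991186522952782 [0.98165549 0.1906578  0.0014478 ]
```

View pics/z4.png

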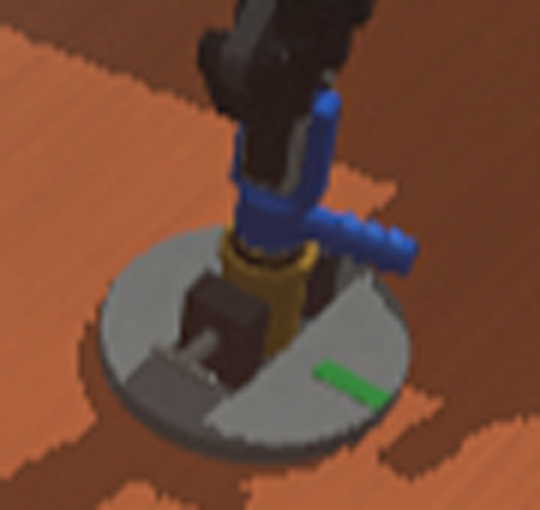

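{"op": "apply_moves", "data": {
  "targets": "0.1 0 0 4 1;0.2 0 0 8 1;0.3 0 0 12 1;0.3 0 0 12 1;0.3 0 0 12 1"
}}

```text
clock: 4.15
position: [520.9, 274.0, 94.8]
ee_rot: [-0.496, 0.504, 0.496, 0.505]
contact_force: [0.3, 0.3, 5.4]
gripper_width: 13.4
```

```bash
python3 - <<'E'
from h import *
from scipy.spatial.transform import Rotation as Ro
d=get_image("scene");cv2.imwrite("pics/scene5.png",d["img"][:,:,::-1])
s=status.read_state();T=Ro.from_quat(s["ee_rot"]).as_matrix();v=-T[:,1];print("tool wing dir",np.degrees(np.arctan2(v[1],v[0])),s["wrist_torque"],s["contact_force"],s["position"])
a=d["img"][130:215,340:430,::-1];cv2.imwrite("pics/z5.png",cv2.resize(a,None,fx=6,fy=6,interpolation=cv2.INTER_CUBIC))
d=get_image("side")
a=d["img"][310:440,170:290,::-1];cv2.imwrite("pics/z5s.png",cv2.resize(a,None,fx=4.5,fy=4.5,interpolation=cv2.INTER_CUBIC))
E
```

```text
tool wing dir -1.0047034439773836 [-0.04558214  0.08932225 -0.00962415] [-4.15223356e-01 -1.92696295e-03  5.97585095e+00] [520.86776221 273.9751974   94.83548034]
```

View pics/z5.png

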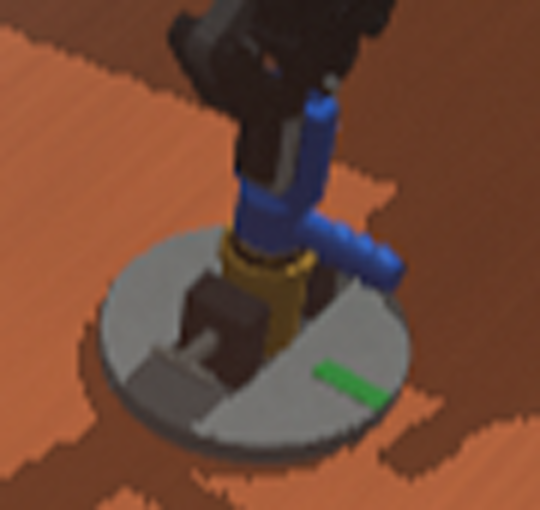

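View pics/z5s.png

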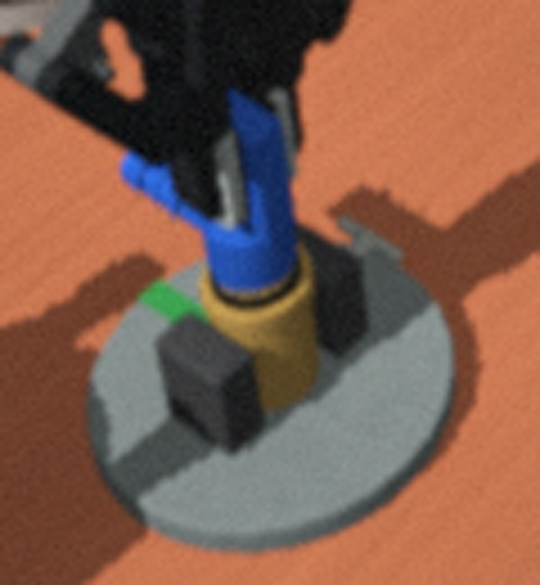

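The spout now lies along the line in both views. Next I release and go up.

{"op": "apply_moves", "data": {
  "targets": "0 0 0 0 -1;0 0 0 0 -1;0 0 0 0 -1;0 0 0 0 -1;0 0 0 0 -1;0 0 0 0 -1;-10 0 0 0 -1;-40 0 0 0 -1;-80 0 0 0 -1;-120 0 0 0 -1"
}}

```text
clock: 5.08
position: [520.0, 272.7, 215.4]
ee_rot: [-0.496, 0.505, 0.496, 0.504]
contact_force: [1.1, 1.2, 1.0]
gripper_width: 85.3
```

{"op": "apply_moves", "data": {
  "targets": "-30 0 0 0 -1;-30 0 0 0 -1;-30 0 0 0 -1"
}}

```text
clock: 5.33
position: [521.1, 273.9, 247.2]
ee_rot: [-0.496, 0.502, 0.496, 0.506]
contact_force: [-1.2, 0.2, -0.5]
gripper_width: 86.0
```

```bash
python3 - <<'E'
from h import *
d=get_image("wrist");np.save("w6.npy",d,allow_pickle=True)
a=d["img"][120:310,220:420,::-1];cv2.imwrite("pics/z6.png",cv2.resize(a,None,fx=3,fy=3,interpolation=cv2.INTER_CUBIC))
d=get_image("scene");cv2.imwrite("pics/scene6.png",d["img"][:,:,::-1])
s=status.read_state();print(s["position"],s["gripper_width"],s["contact_force"])
E
```

```text
[519.77703203 272.90150774 243.48980081] 85.20845153025056 [ 0.66153773  0.53800448 -0.36525529]
```

View pics/z6.png

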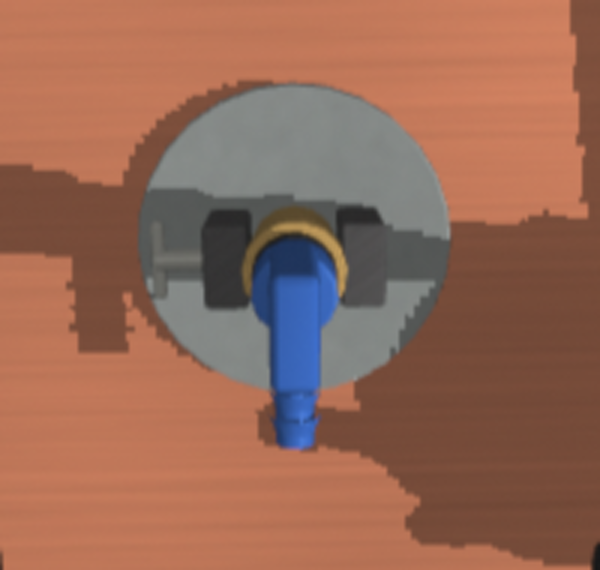

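View pics/scene6.png

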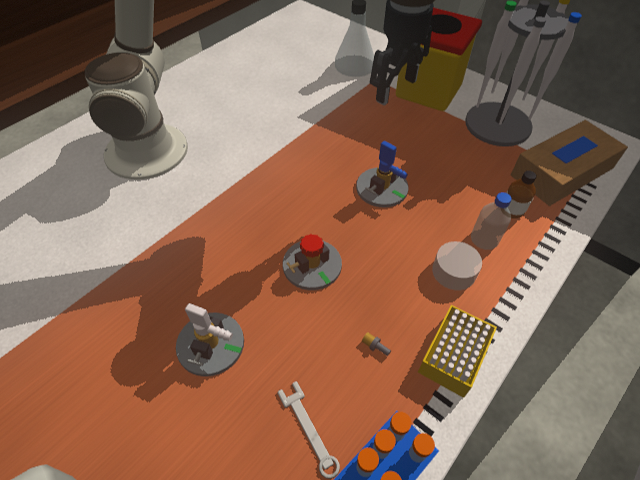

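```bash
python3 - <<'E'
from h import *
d=np.load("w6.npy",allow_pickle=True).item();f=lambda u,v:(220+u/3,120+v/3)
an=lambda a,b:np.degrees(np.arctan2(*(b-a)[1::-1]))
p,q=at(d,f(296,278),131),at(d,f(295,388),131);t=at(d,f(295.5,440),75)
b=at(d,f(295,235),13);print("wing",an(p,q),"tip from wing c",an((p+q)/2,t),(p+q)/2,t,"foot c",b,an(b,t))
# centroid-line fit of blue pixels at wing top
img=d["img"].astype(int);B=(img[:,:,2]>img[:,:,0]+60)&(img[:,:,2]>img[:,:,1]+40)
c=[(r,np.nonzero(B[r,280:360])[0].mean()+280) for r in range(214,268)];c=np.array(c)
print([(int(r),round(x,1)) for r,x in c[::4]])
w=c[(c[:,0]>=216)&(c[:,0]<=246)];k=np.polyfit(w[:,0],w[:,1],1)
print("fit",an(at(d,(np.polyval(k,216),216),131),at(d,(np.polyval(k,246),246),131)))
M=d["world_from_camera"];print(np.degrees(np.arctan2(M[1][1],M[0][1])))
s=get_image("scene");a=s["img"][130:215,340:430,::-1];cv2.imwrite("pics/z7.png",cv2.resize(a,None,fx=6,fy=6,interpolation=cv2.INTER_CUBIC))
im=s["img"].astype(int);G=(im[:,:,1]>im[:,:,0]+35)&(im[:,:,1]>im[:,:,2]+25);ys,xs=np.nonzero(G);kk=(xs>380)&(xs<415)&(ys>180)&(ys<215)
ax=np.array([521,273.8,0])
for th in(-5,0,5):
  u=np.array([np.cos(np.radians(th)),np.sin(np.radians(th)),0]);print(th,"tip px",6*(proj(s,ax+54*u+[0,0,75])-[340,130]),"mark px",6*(proj(s,ax+45*u+[0,0,13])-[340,130]))
print("mark seen",6*(xs[kk].mean()-340),6*(ys[kk].mean()-130))
E
```

```text
wing -1.515332019765314 tip from wing c -0.7726071817376239 [520.23925086 274.68006376 131.        ] [574.77281643 273.94465919  75.        ] foot c [517.1894842  275.03262642  13.        ] -1.0824054861854722
[(214, np.float64(318.0)), (218, np.float64(318.0)), (222, np.float64(318.0)), (226, np.float64(318.5)), (230, np.float64(318.5)), (234, np.float64(318.5)), (238, np.float64(318.5)), (242, np.float64(318.5)), (246, np.float64(318.5)), (250, np.float64(318.0)), (254, np.float64(318.5)), (258, np.float64(318.0)), (262, np.float64(318.5)), (266, np.float64(318.5))]
fit -0.018185116883205402
-1.0942800537395814
-5 tip px [379.74395123 279.94502996] mark px [336.39204039 386.86316276]
0 tip px [387.56591145 273.15325629] mark px [342.65007592 381.31111081]
5 tip px [394.39795335 265.86861165] mark px [348.13630581 375.35115198]
mark seen 348.5454545454544 381.1363636363637
```

View pics/z7.png

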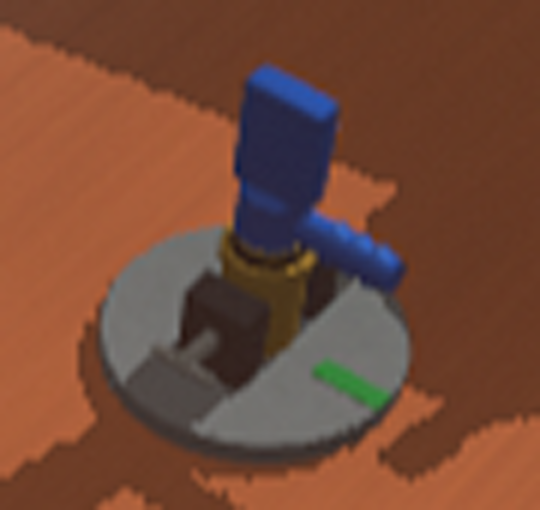

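```bash
python3 - <<'E'
from bench import job
print(job.job_done())
E
```

```text
the job is handed in; nothing more can be done
None
```

I gripped the blue elbow by its thumb wing and screwed it about 62° clockwise, until its spout lay along the green line. Then I let go, raised the gripper clear and handed the job in at about 5.5 s on the robot's clock.

- **Alignment:** After release the spout measures about −1° to 0° in the robot's base frame. The green line measures about 0° (−0.2° and 0.6° in the wrist views, 1.7° in the coarser scene view). They agree within about 1–2°, and any overshoot is small.
- **Stiffening:** I stopped by angle. The wrist torque readings were too noisy to show the seal tightening.
- **White elbow and red cap:** The arm went nowhere near either of them, and both look unmoved in the last scene picture. I judged this by eye only.
- **Forces:** The readings I took stayed around 6 N, and the gripper was open and clear at the end.

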